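Open the pantry caddy and unscrew the jar braced in it

ROBOT

A 6-joint arm with a two-finger parallel gripper is mounted at the origin on a cart in front of the work surface, level with it; the furniture and walls round the work are solid. World frame = base frame: x ahead of the robot, y to its left, z up, the work surface at z = 0. Lengths are in m, angles in degrees, forces in N, time in s.
With the tool pointing down it reaches from about 0.25 to 0.775 m from the base axis. Payload 4 kg.
Tool frame: the origin (TCP) lies midway between the tips of the shut fingers; the grasp point (between the pads) lies bot.grasp_offset behind it (bot.grasp_offset is the distance from the TCP to the grasp point, in m); z points along the fingers, y is the line along which they close (so a half turn about z gives the same grasp; the last joint's range is limited). The gripper opens to 85 mm and grips with 20 to 120 N. Pads are 22 mm wide; open, the fingers measure 114 mm over their backs; the gripper's body (76 mm by 85 mm) begins 54 mm behind the grasp point. The pads swing forward as they close: fully open they stand 13 mm farther back than shut.
Start: joints at [67.947, 4.996, 78.535, -0, 96.463, -5.907], TCP at [0.153, 0.528, 0.231] pointing down, gripper open.
Joint ranges: [-177.83, 177.83], [-43.37, 116.18], [15.69, 146.23], [-61.86, 241.86], [9.47, 152.12], [-147.06, 147.06]. Speed limits (degrees/s): [159.86, 159.86, 180, 180, 180, 180].

INTERFACE

Orientations are given as a 3x3 rotation matrix whose columns are the frame's x, y, z axes.
In Python, from plant import bot, eyes gives the robot as it stands.
- The arm moves only by the shell command python3 -m crank 'ROWS' [FORCE]. ROWS is a JSON list of rows, 1 to 10 of them, each of 7 numbers: the finger opening in m, then dx, dy, dz in a scale on which 1.0 is 25 cm, then a rotation vector rx, ry, rz in parts of the range, where 1.0 means 2 rad; each row shifts and turns the commanded pose from where the row before left it, along the tool's axes as they then stand; what a row does not reach is not made up. A row lasts 1/10 s, in which the tool goes at most 0.05 m and 8.59 degrees, less where a joint would pass 70% of its speed; a pose out of reach is approached as far as the arm can. The fingers move at their own pace and stop on an object; FORCE is the grip in N (left out, the last holds). Time passes only in rows, so rows that do not move let the fingers close. It prints the time, the measured TCP pose, the force, the opening and the grip force at its end. No shift or turn number may pass 1 either way. Input that does not fit is refused with a message, and nothing moves.
- bot.observe(): the state, without advancing time (a new reading comes with each control period).
- eyes.capture(name): name is "side" or "top"; returns a dict with "img" (480x640x3 uint8, red, green, blue), "fovy" (degrees; the focal length in pixels is half the picture's height over the tangent of half this angle, whatever the lens; pixels are square), "cx", "cy" (the principal point, pixels), "R" (3x3) and "t" (3): a world point X has camera coordinates R X + t. Camera axes: x right, y down, z forward; pixel columns grow to the right and rows downward; lengths in m; the calibration is good to about 2 mm. A picture is of the moment at which its call begins. There is no depth.
- bot.sign_off(): hands the job in; it is judged then, once.
The state is a dict: "clock": time; "q": joint angles; "qd": joint speeds; "joint_efforts": joint torques, N m; "eef_pos": TCP position; "ee_rot": TCP orientation; "contact_force": force on the tool from outside, world axes, zero at the start; "wrist_torque": the same for the moment, N m; "gripper_width": finger opening in m; "grip_force": force on a finger pad.
Only numpy, scipy, OpenCV 4.12 (cv2) and the standard library are available. Lean on these libraries where they do the work, as an engineer would, in place of code of your own. Each camera call takes 0.05 s, during which the arm holds its last target. There are 200 camera calls.

TASK

Lift the wooden cover off the two pins of the caddy and lay it flat on the worktop beside the caddy. Then unscrew the tight metal cap of the jar that stands braced in the caddy's well: turn it anticlockwise until the threads let go, lift it straight up without pulling the jar up with it, and finish while still holding the cap level in the gripper, clear of the jar and a few centimetres above its mouth. Leave the jar standing in its well and the other things on the worktop where they are.

Things in the scene. Friction and masses are not known exactly. Their poses are not given: they have to be found in the camera images.
- caddy: Fixed open-topped square box of light wood, 154 x 154 mm, 106 mm high, walls 7 mm, floor 6 mm. Origin: centre of its underside, on the worktop; x, y along its sides, z up. 16 mm square blocks fill its inner corners; on two of them, at (+64,+64) and (-64,-64) mm, stand steel pins 7 mm thick, 13 mm above the rim, for the cover. The jar stands in a well in its middle.
- caddy_well (a point): Centre of the well's floor, 6 mm above the caddy's underside. The well is square, 67 x 67 mm inside, walls 10 mm thick and 36 mm high; it keeps the jar from turning more than some 3 degrees either way.
- cover: Loose wooden plate, 156 x 156 x 8 mm, 0.28 kg, resting on the caddy's rim over the jar. Two 11 mm holes at (+64,+64) and (-64,-64) mm fit over the pins: raise it 15 mm straight up before moving it sideways. Origin: centre of its underside; z up. In the middle of its top a dark steel bar handle along the plate's x: 80 mm long, 14 mm wide in y, 14 mm high, on two feet.
- cover_handle (a point): Middle of the bar of the cover's handle, 33 mm above the cover's underside (25 mm above its upper face).
- jar: White stoneware jar, 0.3 to 0.5 kg, standing loose in the well with 1.5 mm of play on each side. Square body 64 x 64 x 60 mm, then a shoulder and a round open neck 40 mm across (50 mm over the threads). Origin: centre of its underside, 6 mm above the worktop when seated; z up.
- jar_mouth (a point): Centre of the neck's rim, 85 mm above the jar's underside. A sprung rubber ring on the rim pushes the closed cap up with 18 N; freed, its top is 7 mm above this point. The cap's rim must end at least 9 mm above this point to be clear.
- cap: Round ribbed metal screw cap, 58 mm across, 22 mm high, 50 g. Origin: centre of its lower rim, when closed 76 mm over the worktop, 70 mm above the jar's underside; z up. Closed, its flat top is 8 mm below the caddy's rim, with 41 mm between cap and caddy wall. Its angle about z relative to the jar is 0 to 0.24 rad when closed.
- cap_top (a point): Centre of the cap's flat top, 22 mm above its lower rim. Unscrewing: turn anticlockwise seen from above, under 1 N m. The threads let go at 1.22 rad relative to the jar (a turn of 1.0 to 1.25 rad plus the jar's play); at 1.78 rad it meets a stop. At 1.3 to 1.7 rad it lifts off freely. It may rise 2 mm while turning but need not.
- espresso_cup: Bystander: small white cup with handle, 68 x 99 x 56 mm, standing left of the caddy. Origin: centre of its underside.
- lemon: Bystander: lemon, 78 x 55 x 56 mm, on the worktop to the right, toward the back. Origin: on its underside.
- egg_cup: Bystander: white egg cup, 45 mm across, 58 mm high, behind the caddy on the left. Origin: centre of its underside.
- capsule_3: Bystander: coffee capsule, 38 mm across, 29 mm high, near the front edge right of the caddy. Origin: centre of its underside.
- salt_shaker: Bystander: salt shaker, 44 mm across, 90 mm high, toward the back right of the caddy. Origin: centre of its underside.

How it is judged:
By the outcome, as a careful person would: the job done as asked, in the order asked, and still so for the second after the job is handed in, while the arm keeps its last pose, push and grip.
It also fails if it takes over 48 s, if anything falls off the work surface, if the arm or the gripper's body presses on something with over 40 N, if the wrist force passes 120 N, or if a joint passes its speed limit or range.

## Working session

There is one attempt and no reset: what is moved stays moved. The work goes in short steps, Python scripts to look and compute and a shell command to move; the robot and the scene stay as the last step left them, time stands still between calls to the robot, and variables do not carry over. Pictures are saved under pics/ and viewed, at most 10 in all, crops included, and the job is handed in when it is done.

```bash
ls; mkdir -p pics; python3 - <<'E'
from plant import bot, eyes
import cv2
s=bot.observe()
print(s, bot.grasp_offset)
for n in("top","side"):
    c=eyes.capture(n); cv2.imwrite(f"pics/{n}0.png",c["img"][:,:,::-1]); print(n,{k:v for k,v in c.items() if k!="img"})
E
```

```text
pics
{'clock': 0.0, 'q': array([ 6.79467523e+01,  5.04143237e+00,  7.86270249e+01,  2.14214023e-03,
        9.64632725e+01, -5.90717098e+00]), 'qd': array([-0.03904906,  0.06632648,  0.00251047, -0.04217841, -0.05413908,
       -0.04293241]), 'joint_efforts': array([ 2.54099959e-04, -3.51869774e+01, -3.13270426e+01, -1.29125442e-04,
        1.10982178e-02, -1.50138231e-05]), 'eef_pos': array([0.15274818, 0.52783305, 0.23009678]), 'ee_rot': array([[-9.60556866e-01,  2.78082186e-01, -8.97676251e-04],
       [ 2.78083501e-01,  9.60554572e-01, -2.11695284e-03],
       [ 2.73580152e-04, -2.28308254e-03, -9.99997356e-01]]), 'contact_force': array([-0.12060603,  0.41691897, -0.65462691]), 'wrist_torque': array([0.00541771, 0.01469774, 0.00254401]), 'grip_force': 0.0, 'gripper_width': 0.08525685228256392} 0.0187
top {'fovy': 56.412234588419395, 'cx': 317.80701849224744, 'cy': 238.88860136863235, 'R': array([[-0.02650017, -0.99964813,  0.00116448],
       [-0.97839905,  0.02569792, -0.20512169],
       [ 0.20501959, -0.00657509, -0.97873578]]), 't': array([-0.0335231 ,  0.5120278 ,  1.04207754])}
side {'fovy': 43.8547817663242, 'cx': 322.37342012236167, 'cy': 243.63959729969588, 'R': array([[ 0.9998464 ,  0.00405297,  0.01705153],
       [ 0.01456118, -0.73356925, -0.6794587 ],
       [ 0.00975465,  0.67960263, -0.73351559]]), 't': array([-0.50728937,  0.03382538,  1.49589889])}
```

View pics/top0.png

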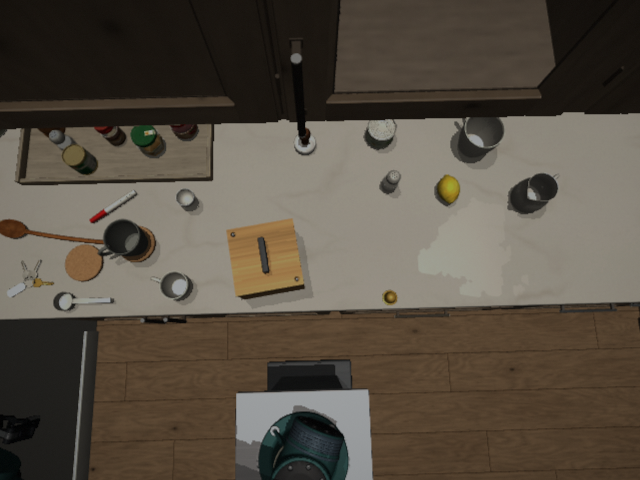

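View pics/side0.png

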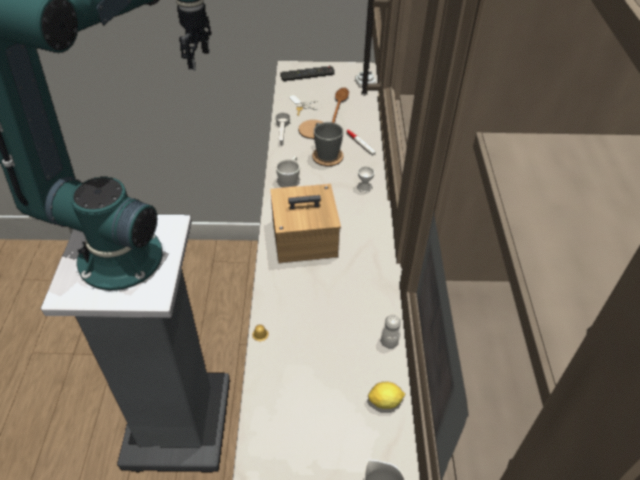

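The top view shows the cover with corners near (228,228), (294,221), (304,288) and (237,298), with the handle at (264,255). The side view shows the cover at about (305,208). The free worktop lies to the right of the caddy (top view x 320–430).

```bash
python3 - <<'E'
import cv2,numpy as np
a=cv2.imread("pics/top0.png")[210:310,215:315]; b=cv2.imread("pics/side0.png")[175:275,255:355]
f=lambda i:cv2.resize(i,(400,400),interpolation=cv2.INTER_CUBIC)
o=np.hstack([f(a),f(b)]); o=cv2.convertScaleAbs(o,alpha=1.4)
cv2.imwrite("pics/crop0.png",o)
E
```

```text
(no output)
```

View pics/crop0.png

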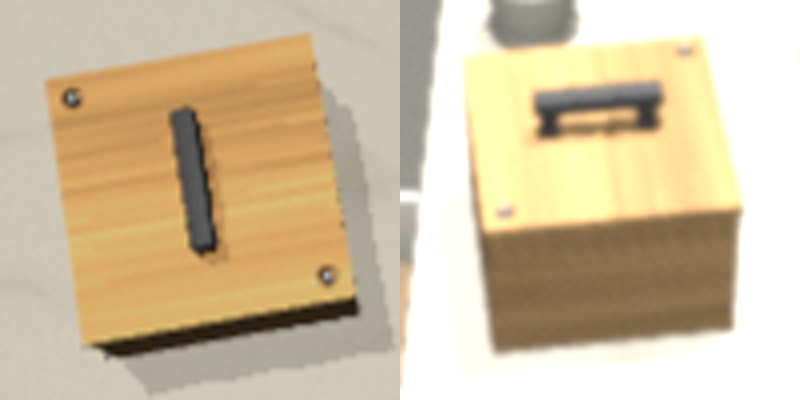

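The crop shows the upper-face corners in crop pixels. In the top view they are (46,79), (312,34), (357,298) and (83,345), with the pins at (72,97) and (327,275). In the side view they are (64,57), (304,40), (341,209) and (87,231), with the pins at (285,49) and (105,211).

```bash
cat >h.py <<'E'
import numpy as np
from scipy.optimize import least_squares
def proj(c,X):
    p=np.atleast_2d(X)@np.array(c["R"]).T+c["t"]; f=240/np.tan(np.radians(c["fovy"]/2))
    return np.c_[c["cx"]+f*p[:,0]/p[:,2], c["cy"]+f*p[:,1]/p[:,2]]
def pose(p,L):
    a=p[2]; R=np.array([[np.cos(a),-np.sin(a)],[np.sin(a),np.cos(a)]])
    L=np.array(L,float); return np.c_[L[:,:2]@R.T+p[:2], L[:,2]]
def fit(obs,p0):  # obs: list of (cam, local pts with world z, pixels)
    r=lambda p: np.concatenate([(proj(c,pose(p,L))-px).ravel() for c,L,px in obs])
    return least_squares(r,p0,loss="soft_l1"),r
E
python3 - <<'E'
from h import *
from plant import eyes
t=eyes.capture("top"); s=eyes.capture("side")
u=lambda P,o:(np.array(P)+.5)/4-.5+o
h,z=.078,.114
# order: (+,+) (+,-) (-,-) (-,+), pin++, pin--
L=[(h,h,z),(h,-h,z),(-h,-h,z),(-h,h,z),(.064,.064,.119),(-.064,-.064,.119)]
T=u([(46,79),(312,34),(357,298),(83,345),(72,97),(327,275)],(215,210))
S=u([(304,40),(341,209),(87,231),(64,57),(285,49),(105,211)],(255,175))
for o in ([(t,L,T)],[(s,L,S)],[(t,L,T),(s,L,S)]):
    f,r=fit(o,[.4,.1,.1]); print(f.x, np.degrees(f.x[2]), np.round(r(f.x),1))
E
```

```text
[0.46065736 0.07650199 0.14812486] 8.486929044462766 [ 0.   0.  -0.  -0.1 -0.1 -0.2 -0.   0.1 -0.1 -0.2  0.2  0.3]
[0.46080613 0.07061394 0.14653498] 8.395835910250439 [ 0.3 -0.7  0.9  0.3 -0.9  0.8 -0.7  0.1  0.5 -0.3 -0.1 -0.5]
[0.46067029 0.07525069 0.14814473] 8.488067789651026 [ 0.6 -0.   0.5 -0.1  0.5 -0.2  0.5  0.1  0.5 -0.2  0.7  0.3  0.1 -1.9
  0.9 -1.1 -0.8 -0.6 -0.6 -1.1  0.4 -1.5 -0.  -1.8]
```

Units first: shifts go in shares of 25 cm and turns go in shares of 2 rad. So -0.041 m is -0.164, -0.02 m is -0.08, -8.2 degrees is -0.0716.

```bash
cat >go.py <<'E'
# usage: go.py x y z yangle_deg : delta in tool axes (after the rotation) to target
import sys,numpy as np
from plant import bot
s=bot.observe(); R=s["ee_rot"]; x,y,z,a=map(float,sys.argv[1:5])
cur=np.degrees(np.arctan2(R[1,1],R[0,1])); d=(a-cur+90)%180-90 if len(sys.argv)<6 else a-cur
ar=np.radians(a if len(sys.argv)>5 else cur+d); Y=np.array([np.cos(ar),np.sin(ar),0]); Z=np.array([0,0,-1.]); X=np.cross(Y,Z)
D=np.array([x,y,z])-s["eef_pos"]
print("clock",round(s["clock"],2),"q",np.round(s["q"],1),"pos",np.round(s["eef_pos"],4),"yang",round(cur,2))
print("rz tool",round(-d,2),"then delta",np.round([D@X,D@Y,D@Z],4),"w",round(s["gripper_width"],4),"gf",round(s["grip_force"],1),"F",np.round(s["contact_force"],1),"M",np.round(s["wrist_torque"],2),"zaxis",np.round(R[:,2],4))
E
python3 -m crank '[[0.085,0,0,0,0,0,-0.0716],[0.085,0,0,0,0,0,-0.0716],[0.085,0,0,0,0,0,-0.0716],[0.085,-0.08,-0.164,0,0,0,0],[0.085,-0.08,-0.164,0,0,0,0],[0.085,-0.08,-0.164,0,0,0,0],[0.085,-0.08,-0.164,0,0,0,0],[0.085,-0.08,-0.164,0,0,0,0],[0.085,-0.08,-0.164,0,0,0,0],[0.085,-0.08,-0.164,0,0,0,0]]'
python3 -m crank '[[0.085,-0.08,-0.164,0,0,0,0],[0.085,-0.08,-0.164,0,0,0,0],[0.085,-0.08,-0.164,0,0,0,0],[0.085,-0.08,-0.164,0,0,0,0],[0.085,-0.072,-0.164,0.08,0,0,0],[0.085,0,0,0,0,0,0],[0.085,0,0,0,0,0,0]]'
python3 go.py 0.4606 0.0755 0.123 98.49
```

```text
clock: 1.2
eef_pos: [0.3342, 0.2634, 0.2313]
ee_rot: [[-0.989, -0.147, 0.0], [-0.147, 0.989, 0.0], [-0.0, 0.0, -1.0]]
contact_force: [1.4, -0.0, 0.4]
gripper_width: 0.0849
grip_force: 0.0
clock: 1.9
eef_pos: [0.4604, 0.0759, 0.2102]
ee_rot: [[-0.989, -0.145, -0.003], [-0.145, 0.99, 0.001], [0.003, 0.001, -1.0]]
contact_force: [0.5, 0.7, 0.2]
gripper_width: 0.0847
grip_force: 0.0
clock 1.9 q [  2.4  -5.3  91.2   0.   94.3 -95.9] pos [0.4604 0.0759 0.2102] yang 98.31
rz tool -0.18 then delta [-0.0002 -0.0004  0.0872] w 0.0847 gf 0.0 F [0.5 0.7 0.2] M [ 0.02 -0.   -0.04] zaxis [-2.8e-03  5.0e-04 -1.0e+00]
```

Converted, 0.03 m is 0.12, 0.015 m is 0.06.

```bash
python3 -m crank '[[0.085,0,0,0.12,0,0,0],[0.085,0,0,0.12,0,0,0],[0.085,0,0,0.06,0,0,0],[0.085,0,0,0.048,0,0,0],[0.085,0,0,0,0,0,0],[0.03,0,0,0,0,0,0],[0.03,0,0,0,0,0,0],[0.03,0,0,0,0,0,0]]' 40
python3 go.py 0.4606 0.0755 0.123 98.49
python3 -m crank '[[0.0,0,0,0,0,0,0],[0.0,0,0,0,0,0,0],[0.0,0,0,0,0,0,0],[0.0,0,0,0,0,0,0]]' 60
python3 go.py 0.4606 0.0755 0.123 98.49
```

```text
clock: 2.7
eef_pos: [0.4615, 0.0768, 0.1257]
ee_rot: [[-0.989, -0.147, 0.003], [-0.147, 0.989, 0.0], [-0.003, -0.0, -1.0]]
contact_force: [0.6, -0.7, -0.4]
gripper_width: 0.0432
grip_force: 0.0
clock 2.7 q [  2.5  -3.   98.8   0.   84.1 -96. ] pos [0.4615 0.0768 0.1257] yang 98.47
rz tool -0.02 then delta [ 0.0011 -0.0012  0.0027] w 0.0432 gf 0.0 F [ 0.6 -0.7 -0.4] M [ 0.02  0.02 -0.01] zaxis [ 2.6e-03  2.0e-04 -1.0e+00]
clock: 3.1
eef_pos: [0.4611, 0.0765, 0.125]
ee_rot: [[-0.989, -0.147, 0.001], [-0.147, 0.989, -0.0], [-0.001, -0.0, -1.0]]
contact_force: [-0.9, -1.0, 3.0]
gripper_width: 0.0125
grip_force: 61.3
clock 3.1 q [  2.5  -3.   98.8  -0.   84.1 -96. ] pos [0.4611 0.0765 0.125 ] yang 98.44
rz tool -0.05 then delta [ 0.0007 -0.001   0.002 ] w 0.0125 gf 61.3 F [-0.9 -1.   3. ] M [-0.07 -0.03 -0.  ] zaxis [ 1.3e-03 -1.0e-04 -1.0e+00]
```

Converted, -0.03 m is -0.12, -0.02 m is -0.08.

```bash
python3 -m crank '[[0.0,0,0,-0.016,0,0,0],[0,0,0,-0.02,0,0,0],[0,0,0,-0.024,0,0,0],[0,0,0,-0.04,0,0,0],[0,0,0,-0.08,0,0,0],[0,0,0,-0.12,0,0,0],[0,0,0,0,0,0,0]]' 60
python3 go.py 0.4606 0.0755 0.2 98.49
python3 - <<'E'
from plant import eyes
import cv2
import numpy as np
a=eyes.capture("top")["img"][150:330,180:440,::-1]; b=eyes.capture("side")["img"][140:380,200:440,::-1]
f=lambda i:cv2.resize(i,(400,int(i.shape[0]*400/i.shape[1])))
a,b=f(a),f(b); a=np.vstack([a,np.zeros((400-len(a),400,3),np.uint8)])
cv2.imwrite("pics/lift.png",cv2.convertScaleAbs(np.hstack([a,b]),alpha=1.3))
E
```

```text
clock: 3.8
eef_pos: [0.4634, 0.0768, 0.2047]
ee_rot: [[-0.989, -0.147, 0.01], [-0.147, 0.989, 0.001], [-0.01, -0.001, -1.0]]
contact_force: [-0.1, 0.5, -2.3]
gripper_width: 0.0125
grip_force: 60.6
clock 3.8 q [  2.5  -5.4  91.9   0.   92.9 -96. ] pos [0.4634 0.0768 0.2047] yang 98.46
rz tool -0.03 then delta [ 0.003  -0.0009  0.0047] w 0.0125 gf 60.6 F [-0.1  0.5 -2.3] M [ 0.   -0.02 -0.01] zaxis [ 1.030e-02  6.000e-04 -9.999e-01]
```

View pics/lift.png

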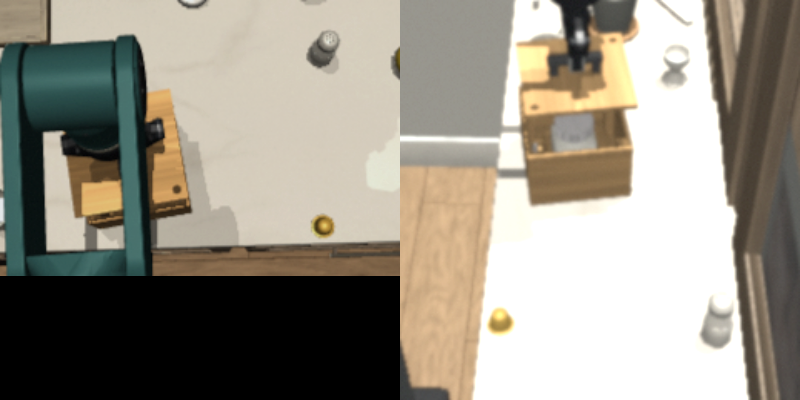

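The cover hangs level below the gripper and the jar is visible inside the open caddy. The worktop right of it is free. The capsule is at full-image top-view pixel (390,297) and the shaker at (391,182).

```bash
python3 - <<'E'
from h import *
from plant import eyes
c=eyes.capture("top"); f=240/np.tan(np.radians(c["fovy"]/2)); R=np.array(c["R"]); t=np.array(c["t"])
def w(u,v,z):
    d=R.T@[(u-c["cx"])/f,(v-c["cy"])/f,1]; o=-R.T@t; return np.round(o+d*(z-o[2])/d[2],3)
print("capsule",w(390,297,.015),"shaker base",w(388,190,0),"shaker top",w(393,175,.09),"edge",w(340,309,0),"back", w(340,120,0))
E
```

```text
capsule [ 0.368 -0.221  0.015] shaker base [ 0.649 -0.235  0.   ] shaker top [ 0.657 -0.234  0.09 ] edge [ 0.343 -0.098  0.   ] back [ 0.851 -0.116  0.   ]
```

Converted, -0.04 m is -0.16, -0.01 m is -0.04.

```bash
python3 go.py 0.50 -0.125 0.2 98.49
python3 -m crank '[[0,-0.008,-0.14,0,0,0,0],[0,-0.008,-0.16,0,0,0,0],[0,-0.008,-0.16,0,0,0,0],[0,-0.008,-0.16,0,0,0,0],[0,-0.008,-0.16,0,0,0,0],[0,0,-0.04,0,0,0,0],[0,0,0,0,0,0,0],[0,0,0,0,0,0,0]]'
python3 go.py 0.50 -0.125 0.025 98.49
```

```text
clock 3.95 q [  2.5  -5.2  92.4   0.   92.8 -96. ] pos [0.4603 0.0767 0.1986] yang 98.46
rz tool -0.03 then delta [-0.0095 -0.2053 -0.0014] w 0.013 gf 60.6 F [-0.7  0.5 -3.3] M [ 0.02 -0.01 -0.  ] zaxis [-0.001  0.    -1.   ]
clock: 4.75
eef_pos: [0.5, -0.1236, 0.1979]
ee_rot: [[-0.989, -0.147, -0.003], [-0.147, 0.989, 0.002], [0.002, 0.002, -1.0]]
contact_force: [-0.7, 0.9, -1.9]
gripper_width: 0.0127
grip_force: 60.5
clock 4.75 q [-2.020e+01  1.200e+00  8.630e+01  1.000e-01  9.270e+01 -1.187e+02] pos [ 0.5    -0.1236  0.1979] yang 98.47
rz tool -0.02 then delta [ 0.0002 -0.0014  0.1729] w 0.0127 gf 60.5 F [-0.7  0.9 -1.9] M [ 0.01 -0.02  0.03] zaxis [-0.0025  0.0021 -1.    ]
```

Converted, 0.04 m is 0.16, 0.03 m is 0.12.

```bash

python3 -m crank '[[0,0,0,0.16,0,0,0],[0,0,0,0.16,0,0,0],[0,0,0,0.16,0,0,0],[0,0,0,0.12,0,0,0],[0,0,0,0.06,0,0,0],[0,0,0,0.02,0,0,0],[0,0,0,0,0,0,0],[0,0,0,0,0,0,0],[0,0,0,0.012,0,0,0],[0,0,0,0,0,0,0]]'
python3 go.py 0.50 -0.125 0.018 98.49
```

```text
clock: 5.75
eef_pos: [0.5012, -0.1247, 0.0271]
ee_rot: [[-0.989, -0.147, 0.001], [-0.147, 0.989, -0.0], [-0.001, -0.001, -1.0]]
contact_force: [0.2, 0.7, -3.1]
gripper_width: 0.0127
grip_force: 60.5
clock 5.75 q [ -20.3    8.4   98.9    0.    72.6 -118.7] pos [ 0.5012 -0.1247  0.0271] yang 98.46
rz tool -0.03 then delta [ 0.0013 -0.0001  0.0091] w 0.0127 gf 60.5 F [ 0.2  0.7 -3.1] M [ 0.01 -0.01 -0.04] zaxis [ 1.5e-03 -4.0e-04 -1.0e+00]
```

Converted, 0.003 m is 0.012, 0.002 m is 0.008.

```bash

python3 -m crank '[[0,0,0,0.012,0,0,0],[0,0,0,0.008,0,0,0],[0,0,0,0.004,0,0,0],[0,0,0,0.004,0,0,0],[0,0,0,0,0,0,0]]'
python3 go.py 0.50 -0.125 0.018 98.49
```

```text
clock: 6.25
eef_pos: [0.5007, -0.1247, 0.0192]
ee_rot: [[-0.989, -0.147, -0.0], [-0.147, 0.989, 0.0], [0.0, 0.0, -1.0]]
contact_force: [0.3, -0.6, -2.0]
gripper_width: 0.0127
grip_force: 60.5
clock 6.25 q [ -20.3    8.9   99.3    0.    71.8 -118.7] pos [ 0.5007 -0.1247  0.0192] yang 98.45
rz tool -0.04 then delta [ 0.0008 -0.0002  0.0012] w 0.0127 gf 60.5 F [ 0.3 -0.6 -2. ] M [-0.01  0.03 -0.04] zaxis [-0.e+00  1.e-04 -1.e+00]
```

Converted, 0.0007 m is 0.0028.

```bash

python3 -m crank '[[0,0,0,0.0028,0,0,0],[0,0,0,0.0028,0,0,0],[0,0,0,0,0,0,0]]'
python3 -m crank '[[0.04,0,0,0,0,0,0],[0.04,0,0,0,0,0,0],[0.04,0,0,0,0,0,0]]'
python3 -m crank '[[0.04,0,0,-0.06,0,0,0],[0.085,0,0,-0.12,0,0,0],[0.085,0,0,-0.2,0,0,0],[0.085,0,0,-0.2,0,0,0],[0.085,0,0,-0.2,0,0,0],[0.085,0,0,0,0,0,0]]'
python3 go.py 0.4606 0.0755 0.2 8.49
```

```text
clock: 6.55
eef_pos: [0.5008, -0.1247, 0.0191]
ee_rot: [[-0.989, -0.147, 0.0], [-0.147, 0.989, -0.0], [-0.0, -0.0, -1.0]]
contact_force: [-3.3, -0.1, 5.9]
gripper_width: 0.0127
grip_force: 61.6
clock: 6.85
eef_pos: [0.501, -0.1247, 0.0179]
ee_rot: [[-0.989, -0.147, 0.001], [-0.147, 0.989, -0.0], [-0.001, -0.0, -1.0]]
contact_force: [-0.2, 0.4, -0.0]
gripper_width: 0.04
grip_force: 0.0
clock: 7.45
eef_pos: [0.5047, -0.1261, 0.2225]
ee_rot: [[-0.989, -0.147, 0.017], [-0.147, 0.989, -0.006], [-0.016, -0.008, -1.0]]
contact_force: [0.9, 0.6, 0.3]
gripper_width: 0.0848
grip_force: 0.0
clock 7.45 q [ -20.3    0.6   84.2    0.    94.2 -118.7] pos [ 0.5047 -0.1261  0.2225] yang 98.46
rz tool 89.97 then delta [ 0.2059 -0.0139  0.0225] w 0.0848 gf 0.0 F [0.9 0.6 0.3] M [ 0.   -0.03  0.02] zaxis [ 0.0168 -0.006  -0.9998]
```

```bash
python3 - <<'E'
from plant import eyes
import cv2, numpy as np
A=eyes.capture("top")["img"][:,:,::-1]; B=eyes.capture("side")["img"][:,:,::-1]
cv2.imwrite("pics/top1.png",A); cv2.imwrite("pics/side1.png",B)
a=A[210:310,215:315]; b=B[175:275,255:355]
f=lambda i:cv2.resize(i,(400,400),interpolation=cv2.INTER_CUBIC)
c=np.vstack([cv2.resize(A[150:330,180:447],(400,270))]) ; d=cv2.resize(B[150:300,240:462],(400,270))
hi=np.hstack([f(a),f(b)]); lo=np.hstack([c,d])[:200]
cv2.imwrite("pics/open.png",cv2.convertScaleAbs(np.vstack([hi,lo]),alpha=1.4))
E
```

```text
(no output)
```

View pics/open.png

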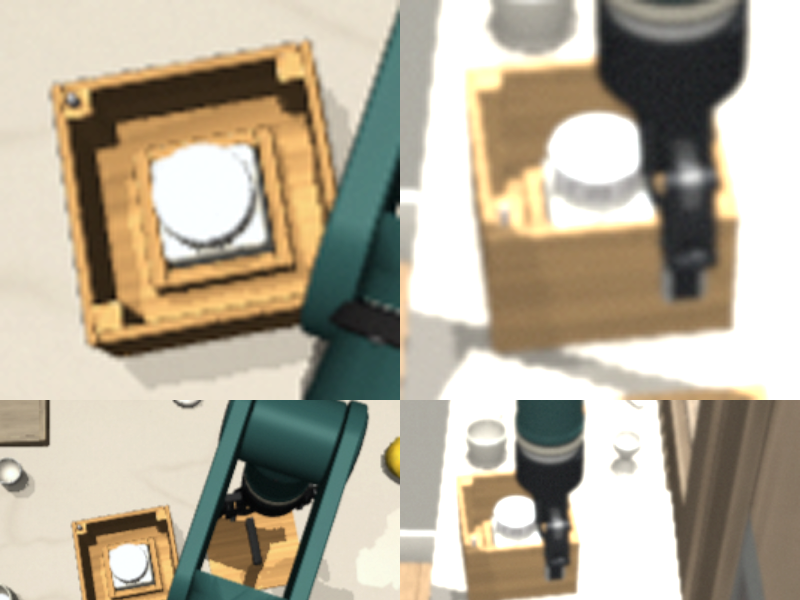

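The cover lies flat to the right of the caddy. The white cap's top is a disc in the top-view crop, x 153–256 and y 141–244, centred near (204.5,193). The caddy rim corners are (53,85), (311,40) and (92,345), and the pin is at (72,99).

```bash
python3 - <<'E'
from h import *
from plant import eyes
import cv2
t=eyes.capture("top"); s=eyes.capture("side")
u=lambda P,o:(np.array(P)+.5)/4-.5+o
h,z=.077,.106
L=[(h,h,z),(h,-h,z),(-h,h,z),(.064,.064,.119)]
T=u([(53,85),(311,40),(92,345),(72,99)],(215,210))
f,r=fit([(t,L,T)],[.4,.1,.1]); print("caddy",f.x,np.degrees(f.x[2]),np.round(r(f.x),1))
g=cv2.imread("pics/top1.png")
m=(g.min(2)>165).astype(np.uint8); 
for z in (.098,):
  P=u([(204.5,193)],(215,210)); f,r=fit([(t,[(0,0,z)],P)],[.4,.1,0]); print("cap",f.x[:2])
  a=np.linspace(0,2*np.pi,60); C=np.c_[f.x[0]+.029*np.cos(a),f.x[1]+.029*np.sin(a),0*a+z]
  q=((proj(t,C)-[215,210])+.5)*4-.5; print("disc extents",q.min(0),q.max(0))
  S=u([(195,146)],(255,175)); f,r=fit([(s,[(0,0,z)],S)],[.4,.1,0]); print("cap side",f.x[:2])
E
```

```text
caddy [0.46025405 0.07512901 0.15868458] 9.091956946488372 [-0.3  0.2  0.2 -0.3 -0.2  0.3  0.3 -0.2]
cap [0.4596706  0.07541156]
disc extents [154.56778063 144.00806138] [254.42095579 242.55462879]
cap side [0.45825583 0.07439451]
```

Converted, 7.8 degrees is 0.0681.

```bash

python3 -m crank '[[0.085,0,0,0,0,0,0.0681],[0.085,0,0,0,0,0,0.0681],[0.085,0,0,0,0,0,0.0681],[0.085,0,0,0,0,0,0.0681],[0.085,0,0,0,0,0,0.0681],[0.085,0,0,0,0,0,0.0681],[0.085,0,0,0,0,0,0.0681],[0.085,0,0,0,0,0,0.0681],[0.085,0,0,0,0,0,0.0681],[0.085,0,0,0,0,0,0.0681]]'
python3 go.py 0.4597 0.0755 0.15 20.5
```

```text
clock: 8.65
eef_pos: [0.4996, -0.1242, 0.2098]
ee_rot: [[-0.344, 0.939, -0.005], [0.939, 0.344, 0.002], [0.004, -0.004, -1.0]]
contact_force: [0.2, 1.0, 0.5]
gripper_width: 0.085
grip_force: 0.0
clock 8.65 q [-20.3   1.   85.1   0.   94.2 -40.4] pos [ 0.4996 -0.1242  0.2098] yang 20.13
rz tool -0.37 then delta [0.2011 0.0325 0.0598] w 0.085 gf 0.0 F [0.2 1.  0.5] M [-0.01  0.   -0.  ] zaxis [-0.0051  0.002  -1.    ]
```

Converted, 0.04 m is 0.16, 0.0065 m is 0.026.

```bash

python3 -m crank '[[0.085,0.16,0.026,0,0,0,0],[0.085,0.16,0.026,0,0,0,0],[0.085,0.16,0.026,0,0,0,0],[0.085,0.16,0.026,0,0,0,0],[0.085,0.16,0.026,0,0,0,0],[0.085,0,0,0.12,0,0,0],[0.085,0,0,0,0,0,0],[0.085,0,0,0,0,0,0]]'
python3 go.py 0.4597 0.0755 0.066 20.5
```

```text
clock: 9.45
eef_pos: [0.46, 0.0739, 0.1808]
ee_rot: [[-0.349, 0.937, -0.005], [0.937, 0.349, -0.0], [0.001, -0.005, -1.0]]
contact_force: [0.2, -0.2, 0.3]
gripper_width: 0.0848
grip_force: 0.0
clock 9.45 q [  2.2  -4.7  94.   -0.   91.  -18.3] pos [0.46   0.0739 0.1808] yang 20.45
rz tool -0.05 then delta [0.0016 0.0003 0.1148] w 0.0848 gf 0.0 F [ 0.2 -0.2  0.3] M [-0.01  0.05 -0.01] zaxis [-5.2e-03 -4.0e-04 -1.0e+00]
```

Converted, 0.03 m is 0.12, 0.025 m is 0.1.

```bash

python3 -m crank '[[0.085,0.008,0,0.12,0,0,0],[0.085,0,0,0.12,0,0,0],[0.085,0,0,0.1,0,0,0],[0.085,0,0,0.06,0,0,0],[0.085,0,0,0.04,0,0,0],[0.085,0,0,0.016,0,0,0],[0.085,0,0,0,0,0,0],[0.085,0,0,0,0,0,0]]'
python3 go.py 0.4597 0.0755 0.066 20.5
python3 -m crank '[[0.066,0,0,0,0,0,0],[0.066,0,0,0,0,0,0],[0.066,0,0,0,0,0,0]]'
python3 go.py 0.4597 0.0755 0.066 20.5
```

```text
clock: 10.25
eef_pos: [0.4615, 0.0758, 0.0701]
ee_rot: [[-0.349, 0.937, 0.002], [0.937, 0.349, 0.0], [-0.001, 0.002, -1.0]]
contact_force: [-0.3, -0.3, 0.3]
gripper_width: 0.085
grip_force: 0.0
clock 10.25 q [  2.4  -0.3 102.8   0.   77.3 -18.1] pos [0.4615 0.0758 0.0701] yang 20.43
rz tool -0.07 then delta [ 0.0004 -0.0018  0.0041] w 0.085 gf 0.0 F [-0.3 -0.3  0.3] M [-0.05 -0.03  0.  ] zaxis [ 2.1e-03  2.0e-04 -1.0e+00]
clock: 10.55
eef_pos: [0.4609, 0.0761, 0.0694]
ee_rot: [[-0.35, 0.937, 0.001], [0.937, 0.35, 0.0], [-0.0, 0.001, -1.0]]
contact_force: [-0.5, 0.5, 0.7]
gripper_width: 0.0661
grip_force: 0.0
clock 10.55 q [  2.4  -0.3 102.9   0.   77.3 -18.1] pos [0.4609 0.0761 0.0694] yang 20.46
rz tool -0.04 then delta [-0.0001 -0.0013  0.0034] w 0.0661 gf 0.0 F [-0.5  0.5  0.7] M [ 0.   -0.03 -0.03] zaxis [ 1.e-03  1.e-04 -1.e+00]
```

Converted, 0.003 m is 0.012, -0.001 m is -0.004.

```bash

python3 -m crank '[[0.066,0,-0.004,0.012,0,0,0],[0.05,0,0,0,0,0,0],[0.05,0,0,0,0,0,0],[0.05,0,0,0,0,0,0]]' 30
python3 go.py 0.4597 0.0755 0.066 20.5
python3 -m crank '[[0.05,0,0,0,0,0,0],[0.05,0,0,0,0,0,0],[0.05,0,0,0,0,0,0]]' 85
python3 go.py 0.4597 0.0755 0.066 20.5
```

```text
clock: 10.95
eef_pos: [0.4595, 0.0757, 0.0657]
ee_rot: [[-0.349, 0.937, -0.0], [0.937, 0.349, 0.0], [0.0, -0.0, -1.0]]
contact_force: [0.2, 0.3, -0.6]
gripper_width: 0.0575
grip_force: 32.2
clock 10.95 q [  2.4  -0.2 103.3   0.   77.  -18.1] pos [0.4595 0.0757 0.0657] yang 20.46
rz tool -0.04 then delta [-0.0003  0.0001 -0.0003] w 0.0575 gf 32.2 F [ 0.2  0.3 -0.6] M [ 0.06 -0.04 -0.06] zaxis [-3.e-04  2.e-04 -1.e+00]
clock: 11.25
eef_pos: [0.4596, 0.0757, 0.066]
ee_rot: [[-0.349, 0.937, -0.0], [0.937, 0.349, 0.0], [0.0, -0.0, -1.0]]
contact_force: [-1.4, -0.2, 1.6]
gripper_width: 0.0563
grip_force: 89.5
clock 11.25 q [  2.4  -0.2 103.3   0.   77.  -18.1] pos [0.4596 0.0757 0.066 ] yang 20.45
rz tool -0.05 then delta [-0.0002  0.0001  0.    ] w 0.0563 gf 89.5 F [-1.4 -0.2  1.6] M [0.01 0.14 0.01] zaxis [-2.e-04  2.e-04 -1.e+00]
```

Converted, -2 degrees is -0.0175.

```bash

for i in 1; do python3 -m crank '[[0.05,0,0,0,0,0,-0.0175],[0.05,0,0,0,0,0,-0.0175]]' >/dev/null; python3 go.py 0.4597 0.0755 0.066 20.5; done
python3 -m crank '[[0.05,0,0,0,0,0,-0.0175],[0.05,0,0,0,0,0,-0.0175]]' >/dev/null; python3 go.py 0.4597 0.0755 0.066 20.5
python3 -m crank '[[0.05,0,0,0,0,0,-0.0349],[0.05,0,0,0,0,0,-0.0349]]' >/dev/null; python3 go.py 0.4597 0.0755 0.066 20.5
python3 -m crank '[[0.05,0,0,0,0,0,-0.0349],[0.05,0,0,0,0,0,-0.0349]]' >/dev/null; python3 go.py 0.4597 0.0755 0.066 20.5
```

```text
clock 11.45 q [  2.4  -0.2 103.3   0.   77.  -22.1] pos [0.4596 0.0757 0.066 ] yang 24.48
rz tool 3.98 then delta [-0.0002  0.0001  0.    ] w 0.0563 gf 90.1 F [-1.8 -0.2  1.2] M [ 0.02  0.18 -0.37] zaxis [-2.e-04  3.e-04 -1.e+00]
clock 11.65 q [  2.4  -0.2 103.3   0.   77.  -26.1] pos [0.4597 0.0757 0.0661] yang 28.48
rz tool 7.98 then delta [-0.0002 -0.0001  0.0001] w 0.056 gf 90.0 F [-0.7  0.5  1.2] M [ 0.05  0.18 -0.35] zaxis [ 2.e-04  4.e-04 -1.e+00]
clock 11.85 q [  2.4  -0.2 103.3   0.   77.  -34.2] pos [0.4598 0.0756 0.0661] yang 36.56
rz tool 16.06 then delta [-0.0001 -0.0002  0.0001] w 0.0557 gf 90.0 F [-0.6  0.8  1.9] M [ 0.02  0.1  -0.41] zaxis [ 5.e-04  3.e-04 -1.e+00]
clock 12.05 q [  2.4  -0.2 103.3   0.   76.9 -42.2] pos [0.4599 0.0756 0.0661] yang 44.55
rz tool 24.05 then delta [-0.0001 -0.0003  0.0001] w 0.0561 gf 90.0 F [-0.  -0.3  2.2] M [ 0.02  0.03 -0.46] zaxis [ 7.e-04  3.e-04 -1.e+00]
```

Converted, -6 degrees is -0.0524.

```bash

python3 -m crank '[[0.05,0,0,0,0,0,-0.0524],[0.05,0,0,0,0,0,-0.0524],[0.05,0,0,0,0,0,-0.0524]]' >/dev/null; python3 go.py 0.4597 0.0755 0.066 20.5
python3 -m crank '[[0.05,0,0,0,0,0,-0.0524],[0.05,0,0,0,0,0,-0.0524]]' >/dev/null; python3 go.py 0.4597 0.0755 0.066 20.5
python3 -m crank '[[0.05,0,0,0,0,0,-0.0262],[0.05,0,0,0,0,0,-0.0262]]' >/dev/null; python3 go.py 0.4597 0.0755 0.066 20.5
python3 -m crank '[[0.05,0,0,0,0,0,-0.0262],[0.05,0,0,0,0,0,-0.0262]]' >/dev/null; python3 go.py 0.4597 0.0755 0.066 20.5
python3 -m crank '[[0.05,0,0,0,0,0,-0.0262],[0.05,0,0,0,0,0,-0.0262]]' >/dev/null; python3 go.py 0.4597 0.0755 0.066 20.5
python3 -m crank '[[0.05,0,0,0,0,0,-0.0262],[0.05,0,0,0,0,0,-0.0262]]' >/dev/null; python3 go.py 0.4597 0.0755 0.066 20.5
```

```text
clock 12.35 q [  2.4  -0.3 103.2   0.   76.9 -60.3] pos [0.4604 0.0758 0.0667] yang 62.65
rz tool 42.15 then delta [-0.0001 -0.0008  0.0007] w 0.0559 gf 90.2 F [-0.3  0.4  4.3] M [ 0.15  0.13 -0.26] zaxis [ 1.9e-03  8.0e-04 -1.0e+00]
clock 12.55 q [ 2.400e+00 -3.000e-01  1.032e+02  1.000e-01  7.700e+01 -7.230e+01] pos [0.4605 0.0761 0.0672] yang 74.68
rz tool 54.18 then delta [-0.0003 -0.001   0.0012] w 0.056 gf 90.2 F [-1.8  2.1  7.1] M [ 0.2   0.24 -0.2 ] zaxis [ 0.0023  0.0012 -1.    ]
clock 12.75 q [ 2.400e+00 -3.000e-01  1.032e+02  1.000e-01  7.700e+01 -7.820e+01] pos [0.4605 0.0761 0.0674] yang 80.57
rz tool 60.07 then delta [-0.0003 -0.001   0.0014] w 0.056 gf 90.2 F [-0.7  2.3  5.6] M [ 0.19  0.3  -0.12] zaxis [ 0.0023  0.0012 -1.    ]
clock 12.95 q [ 2.400e+00 -3.000e-01  1.032e+02  1.000e-01  7.700e+01 -8.420e+01] pos [0.4605 0.0762 0.0675] yang 86.57
rz tool 66.07 then delta [-0.0003 -0.001   0.0015] w 0.0564 gf 90.2 F [-1.7  1.8  6.6] M [ 0.24  0.3  -0.11] zaxis [ 0.0024  0.0012 -1.    ]
clock 13.15 q [ 2.400e+00 -3.000e-01  1.032e+02  1.000e-01  7.700e+01 -9.020e+01] pos [0.4605 0.0762 0.0675] yang 92.57
rz tool 72.07 then delta [-0.0004 -0.001   0.0015] w 0.0561 gf 90.2 F [-1.3  1.6  7.2] M [ 0.28  0.31 -0.11] zaxis [ 0.0024  0.0013 -1.    ]
clock 13.35 q [ 2.400e+00 -3.000e-01  1.032e+02  1.000e-01  7.700e+01 -9.620e+01] pos [0.4605 0.0763 0.0675] yang 98.57
rz tool 78.07 then delta [-0.0004 -0.0011  0.0015] w 0.056 gf 90.2 F [-2.2  2.9  7. ] M [ 0.28  0.31 -0.1 ] zaxis [ 0.0024  0.0016 -1.    ]
```

Converted, -2.2 degrees is -0.0192.

```bash

python3 -m crank '[[0.05,0,0,0,0,0,-0.0192],[0.05,0,0,0,0,0,-0.0192],[0.05,0,0,0,0,0,0]]' >/dev/null; python3 go.py 0.4597 0.0755 0.066 20.5
python3 -m crank '[[0.05,0,0,-0.004,0,0,0],[0.05,0,0,-0.004,0,0,0],[0.05,0,0,-0.004,0,0,0],[0.05,0,0,0,0,0,0]]' >/dev/null; python3 go.py 0.4597 0.0755 0.066 20.5
```

```text
clock 13.65 q [ 2.400e+00 -3.000e-01  1.032e+02  1.000e-01  7.700e+01 -1.005e+02] pos [0.4605 0.0764 0.0675] yang 102.9
rz tool 82.4 then delta [-0.0005 -0.0011  0.0015] w 0.0559 gf 90.0 F [-1.6  2.3  6.8] M [0.26 0.3  0.03] zaxis [ 0.0025  0.0016 -1.    ]
clock 14.05 q [   2.4   -0.4  103.1    0.    77.3 -100.5] pos [0.4598 0.0757 0.0687] yang 102.85
rz tool 82.35 then delta [-0.0002 -0.0002  0.0027] w 0.0561 gf 90.1 F [1.  1.3 0.3] M [ 0.29 -0.22  0.  ] zaxis [ 4.e-04  3.e-04 -1.e+00]
```

Converted, -0.001 m is -0.004.

```bash

python3 -m crank '[[0.05,0,0,-0.004,0,0,0],[0.05,0,0,-0.004,0,0,0],[0.05,0,0,-0.004,0,0,0],[0.05,0,0,0,0,0,0]]' >/dev/null; python3 go.py 0.4597 0.0755 0.066 20.5
python3 -m crank '[[0.05,0,0,-0.008,0,0,0],[0.05,0,0,-0.008,0,0,0],[0.05,0,0,-0.008,0,0,0],[0.05,0,0,0,0,0,0]]' >/dev/null; python3 go.py 0.4597 0.0755 0.066 20.5
```

```text
clock 14.45 q [   2.4   -0.6  102.9   -0.    77.7 -100.5] pos [0.4595 0.0755 0.0718] yang 102.85
rz tool 82.35 then delta [-0.0001  0.0002  0.0058] w 0.0555 gf 90.0 F [-0.4  1.5 -1.8] M [ 0.19 -0.08 -0.03] zaxis [-5.e-04 -2.e-04 -1.e+00]
clock 14.85 q [   2.4   -0.9  102.4   -0.    78.5 -100.5] pos [0.4599 0.0754 0.0785] yang 102.85
rz tool 82.35 then delta [ 0.0001 -0.0002  0.0125] w 0.0559 gf 90.0 F [ 0.2 -0.6 -0.6] M [ 0.02 -0.01 -0.02] zaxis [ 8.e-04 -3.e-04 -1.e+00]
```

Converted, -0.012 m is -0.048, -0.007 m is -0.028.

```bash

python3 -m crank '[[0.05,0,0,-0.024,0,0,0],[0.05,0,0,-0.048,0,0,0],[0.05,0,0,-0.048,0,0,0],[0.05,0,0,-0.028,0,0,0],[0.05,0,0,0,0,0,0],[0.05,0,0,0,0,0,0],[0.05,0,0,0,0,0,0]]' >/dev/null; python3 go.py 0.4597 0.0755 0.116 20.5
python3 - <<'E'
from plant import eyes
import cv2, numpy as np
A=eyes.capture("top")["img"][:,:,::-1]; B=eyes.capture("side")["img"][:,:,::-1]
f=lambda i:cv2.resize(i,(400,400),interpolation=cv2.INTER_CUBIC)
cv2.imwrite("pics/end.png",cv2.convertScaleAbs(np.hstack([f(A[150:350,180:420]),f(B[175:275,255:355])]),alpha=1.3))
E
```

```text
clock 15.55 q [   2.4   -2.7   99.8    0.    82.9 -100.5] pos [0.4593 0.0756 0.1144] yang 102.85
rz tool 82.35 then delta [-0.0003  0.0004 -0.0016] w 0.056 gf 90.0 F [-0.2  0.4 -1.1] M [0.   0.01 0.01] zaxis [-0.001  0.    -1.   ]
```

View pics/end.png

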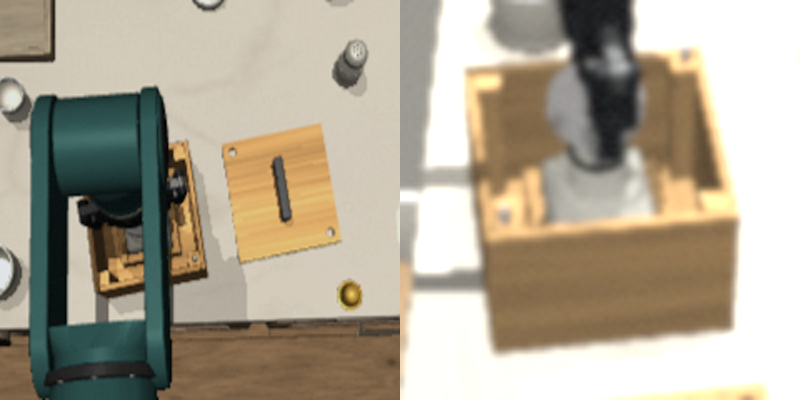

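The cover lies flat and clear of the caddy and the capsule. In the side view the cap, around (600,105), is level in the gripper above the jar's open neck at (595,160), and the jar stands in its well.

```bash
python3 -c "
from plant import bot
print(bot.sign_off())"
```

```text
the job is handed in; nothing more can be done
None
```

The job is handed in at 15.7 s: the cover lies flat beside the caddy, and the unscrewed cap is held level about 33 mm above the jar's mouth, with the jar still in its well.

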